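Peel the top tray off the clinging stack and hold it over the light box

ROBOT

A 6-joint arm with a two-finger parallel gripper is mounted at the origin on the work surface. World frame = base frame: x ahead of the robot, y to its left, z up, the work surface at z = 0. Lengths are in m, angles in rad, forces in N, time in s.
With the tool pointing down it reaches from about 0.2 to 0.875 m from the base axis. Payload 3.4 kg.
Tool frame: the origin (TCP) lies at the very end of the fingers, on their centre line; the grasp point (between the pads) lies 19 mm behind it (r.tcp_to_grasp is the distance from the TCP to the grasp point, in m); z points along the fingers, y is the line along which they close (so a half turn about z gives the same grasp; the last joint's range is limited). The gripper opens to 94 mm and grips with 3 to 60 N. Pads are 16 mm wide; open, the fingers measure 119 mm over their backs; the gripper's body (75 mm by 177 mm) begins 78 mm behind the grasp point.
Start: joints at [1.154, 0.276, 1.505, -0, 1.361, -0.121], TCP at [0.168, 0.55, 0.205] pointing down, gripper open.
Joint ranges: [-2.89, 2.89], [-0.75, 2.08], [0.22, 2.7], [-1.18, 4.32], [0.11, 2.71], [-2.7, 2.7]. Speed limits (rad/s): [2.57, 2.57, 3.14, 3.14, 3.14, 3.14].

INTERFACE

Orientations are given as a unit quaternion [w, x, y, z].
In Python, from rig import r gives the robot as it stands. The module is installed in compiled form; this text tells all that it offers. Calls block until the motion is done:
- r.move_pose(position, orientation): joint-space move of the TCP to a pose.
- r.move_l(position, rate=0.15, rot=None, force_limit=None): straight line of the TCP; rot=None keeps the orientation; rate is the mean speed in m/s. With force_limit (N) it stops when the force on the tool has changed by that much, and returns True; else False.
- r.movej(angles): joint-space move.
- r.gripper_to(opening, grasp_force=None): opening from 0.0 (shut) to 1.0 (fully open); grasp_force is the grip in N (None keeps the last); returns when the fingers have stopped.
- r.pause(seconds).
- r.ik(position, orientation): joint angles nearest the present ones, or None.
- r.state(): the state.
- r.capture(name): name is "side" or "top" or "wrist"; returns (picture, depth): 384x512x3 uint8, red, green, blue; 384x512 float32, m along the optical axis (not along the pixel's ray), 0 where there is no reading.
- r.camera_info(name): a dict with "K" (3x3 intrinsics, pixels), "dist" ([k1, k2, p1, p2, k3] as OpenCV has them; the pictures are not rectified), "rvec" (rotation vector, rad) and "tvec" (3), from world to camera coordinates, as OpenCV has them; the wrist camera has in their place "mount" (4x4, takes a point from camera to tool coordinates, whose origin is the TCP and whose axes are the flange's). Camera axes: x right, y down, z forward; pixel columns grow to the right and rows downward; lengths in m; the calibration is good to about 2 mm. A picture is of the moment at which its call begins: read the wrist's pose just before it. camera_info takes no time and is no camera call.
A pose or a line that the arm cannot do raises r.IKError and nothing moves.
- r.hand_in(): hands the job in; it is judged then, once.
The state is a dict: "clock": time; "qpos": joint angles; "qvel": joint speeds; "joint_efforts": joint torques, N m; "tcp_pos": TCP position; "eef_rot": TCP orientation; "force": force on the tool from outside, world axes, zero at the start; "torque": the same for the moment, N m; "grip_width": opening from 0.0 (shut) to 1.0 (fully open); "grasp_force": force on a finger pad.
Only numpy, scipy, OpenCV 4.12 (cv2) and the standard library are available. Lean on these libraries where they do the work, as an engineer would, in place of code of your own. Each camera call takes 0.05 s, during which the arm holds its last target. There are 200 camera calls.

TASK

The washed trays in the nested stack cling together: peel the top one off by raising one corner a good 2 cm while the opposite corner still rests in the stack, so that the two trays below stay nested where they are. Carry it over to the light box and hold it there for checking: upright and level, centred over the lit panel, about a hand's breadth (10 cm) above it. Finish while holding it still in the gripper, and leave the other things on the bench alone.

Things in the scene. Friction and masses are not known exactly. Their poses are not given: they have to be found in the camera images.
- tray_top_mid (a point): Top tray of a nested stack of three alike white formed plastic trays: 184 x 144 mm over the rim (long side along x), 42 mm high, 0.2 kg, corners cut at 45 degrees. Rim: an upright band 9 mm thick, 14 mm high all round; its inside face is upright for 12 mm below the top, then a ledge and walls sloping in. This point: on the tray's axis, 21 mm above its underside, 21 below its rim top; z up.
- tray_second_mid (a point): The second tray, same shape, point and axes. The rims of nested trays lie on one another, 14 mm apart; each tray hangs 28 mm down inside the one below. They cling: near the ends of both long sides (x = +-45 mm) a sprung button in the lower tray catches over a ridge of the upper. A catch resists with 1 to 2 N while that part is lifted from 3 to 7 mm, then lets go.
- tray_bottom_mid (a point): The bottom tray, same shape and point, loose on a thin black mat. Pulled up dead level, the top tray's four catches together hold more than the next tray weighs, and it can come along. Raised by one corner, pivoting about the opposite corner's rim, the catches let go one after another and the lower trays stay.
- panel (a point): Light box, a low grey case 280 x 220 mm and 45 mm high, fixed on the bench, with a white lit viewing panel 236 x 176 mm in its top. This point: centre of the panel's upper face; z up, x along the case's long side.
- corner0 (a point): Grip point at the top tray's +x, +y corner: middle of the straight 46 mm piece of rim that runs across the corner at 45 degrees to the sides; mid-thickness (9 mm), 7 mm below the rim's top, 7 mm above its lower edge. Axes as the tray's.
- corner1 (a point): Grip point at the top tray's -x, +y corner: middle of the straight 46 mm piece of rim that runs across the corner at 45 degrees to the sides; mid-thickness (9 mm), 7 mm below the rim's top, 7 mm above its lower edge. Axes as the tray's.
- corner2 (a point): Grip point at the top tray's -x, -y corner: middle of the straight 46 mm piece of rim that runs across the corner at 45 degrees to the sides; mid-thickness (9 mm), 7 mm below the rim's top, 7 mm above its lower edge. Axes as the tray's.
- corner3 (a point): Grip point at the top tray's +x, -y corner: middle of the straight 46 mm piece of rim that runs across the corner at 45 degrees to the sides; mid-thickness (9 mm), 7 mm below the rim's top, 7 mm above its lower edge. Axes as the tray's.
- culture_dishes: Stack of three round culture dishes, 91 mm across, 45 mm high, on the bench between the tray stack and the light box; origin at the middle of its underside. To be left alone.
- marker: Marker pen, 130 mm, lying between the tray stack and the light box; origin at the middle of its underside. To be left alone.
- slide_box: Black slide box, 190 x 100 x 32 mm; origin at the middle of its underside. To be left alone.
- sample_rack: Orange rack of small tubes, 120 x 84 mm, 60 mm high; origin at the middle of its underside. To be left alone.
- lab_timer: White bench timer, 75 x 62 x 18 mm; origin at the middle of its underside. To be left alone.
Mind the look-alikes: they are no part of the job. Leave any blue or red look-alike of the part that bears tray_top_mid alone.

How it is judged:
On the way:
1. one corner of the top tray is up by 18 mm or more while the diagonally opposite corner is up by less than 7 mm from its nested place (((z of corner0 in the frame of tray_second_mid above 0.046 m and z of corner2 in the frame of tray_second_mid below 0.035 m) or (z of corner1 in the frame of tray_second_mid above 0.046 m and z of corner3 in the frame of tray_second_mid below 0.035 m) or (z of corner2 in the frame of tray_second_mid above 0.046 m and z of corner0 in the frame of tray_second_mid below 0.035 m) or (z of corner3 in the frame of tray_second_mid above 0.046 m and z of corner1 in the frame of tray_second_mid below 0.035 m))), for 0.1 s.
At the end, for the whole second after the job is handed in: Gripper holds the top tray still: level within 0.2 rad, axis within 50 mm of the panel centre, underside 40 to 180 mm above the panel, touching neither light box nor other trays. The two other trays lie nested (14 mm apart, within 4 mm), level (0.06 rad), within 30 mm of their starts (contact force between tray_top and the fingers above 2 N and horizontal distance between tray_top_mid and panel below 0.05 m and z of tray_top_mid in the frame of panel between 0.061 and 0.201 m and angle between tray_top_mid's own z axis and vertical below 0.2 rad and linear speed of tray_top below 0.03 m/s and contact force between tray_top and light_box below 0.05 N and contact force between tray_top and tray_second below 0.05 N and distance of each of tray_second_mid, tray_bottom_mid from where it was at the start of the episode below 0.03 m and z of tray_second_mid in the frame of tray_bottom_mid between 0.011 and 0.019 m and angle between tray_second_mid's own z axis and vertical below 0.06 rad and linear speed of tray_second below 0.02 m/s); the arm keeps its last pose, push and grip.
It fails at once if the second tray comes up with the top one (its middle rises more than 15 mm) (height (world z) of tray_second_mid above 0.054 m).
It fails at once if a bystander is pushed more than 25 mm or knocked over (distance of any of culture_dishes, marker, slide_box, sample_rack, lab_timer from where it was at the start of the episode above 0.025 m or angle between any of culture_dishes, marker, slide_box, sample_rack, lab_timer's own z axis and vertical above 0.3 rad).
It also fails if it takes over 38 s, if anything falls off the work surface, if the arm or the gripper's body presses on something with over 40 N, if the wrist force passes 120 N, or if a joint passes its speed limit or range.

## Working session

There is one attempt and no reset: what is moved stays moved. The work goes in short steps, each a Python script; the robot and the scene stay as the last script left them, time stands still between calls to the robot, and variables do not carry over. Pictures are saved under pics/ and viewed, at most 10 in all, crops included, and the job is handed in when it is done.

```bash
mkdir -p pics; ls
python3 - <<'E'
from rig import r
import cv2,numpy as np
for n in("top","side"):
    p,d=r.capture(n); cv2.imwrite(f"pics/{n}0.png",p[:,:,::-1]); np.savez(f"{n}0.npz",p=p,d=d); print(n,r.camera_info(n))
s=r.state(); print(s["clock"],s["tcp_pos"],s["eef_rot"],s["force"]); print(r.camera_info("wrist")["mount"])
E
```

```text
pics
top {'K': array([[496.99460411,   0.        , 253.80298678],
       [  0.        , 496.99460411, 194.74603082],
       [  0.        ,   0.        ,   1.        ]]), 'dist': array([-0.16682583,  0.        ,  0.        ,  0.        ,  0.        ]), 'rvec': array([ 2.09366792, -2.13871861,  0.19818142]), 'tvec': array([0.02628748, 0.4734528 , 1.52109246])}
side {'K': array([[382.33032771,   0.        , 253.71957571],
       [  0.        , 382.33032771, 193.72245797],
       [  0.        ,   0.        ,   1.        ]]), 'dist': array([0.03021778, 0.        , 0.        , 0.        , 0.        ]), 'rvec': array([ 0.10916626, -2.67736592,  1.57385267]), 'tvec': array([0.46197234, 0.08567764, 1.07697123])}
0.1 [0.16742891 0.54956731 0.20470404] [-2.08610491e-04  1.47367587e-01  9.89081463e-01 -7.81853328e-04] [-0.04606601 -0.24018945 -0.44961056]
[[-2.30371035e-04 -9.59703948e-01 -2.81012953e-01  8.11773079e-02]
 [ 9.99999800e-01 -5.56533730e-05 -6.29722670e-04 -1.87804368e-04]
 [ 5.88708013e-04 -2.81013042e-01  9.59703769e-01 -1.80336046e-01]
 [ 0.00000000e+00  0.00000000e+00  0.00000000e+00  1.00000000e+00]]
```

View pics/top0.png

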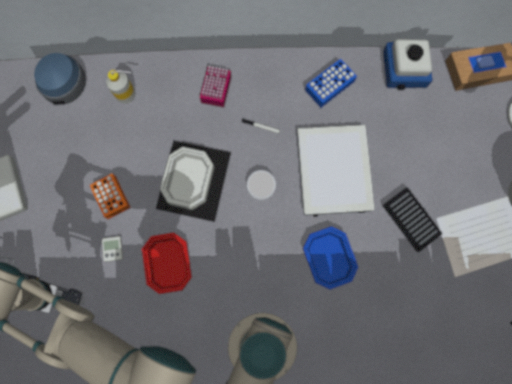

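View pics/side0.png

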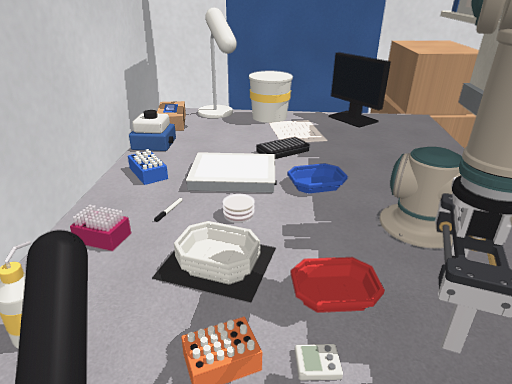

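The white stack on the black mat is at top-view (188,178), and the lit panel at (335,168). The red tray (167,263) and the blue tray (330,257) are look-alikes: wrong colour and single. Only the white nested stack on the mat fits. The dishes are at (261,184) and the marker at (260,125), both between the stack and the panel.

```bash
cat > h.py <<'E'
import cv2,numpy as np
from scipy.spatial.transform import Rotation as R
from rig import r
def rays(n,uv,T=None):
    c=r.camera_info(n); u=cv2.undistortPoints(np.float64(uv).reshape(-1,1,2),c["K"],c["dist"]).reshape(-1,2)
    u=np.c_[u,np.ones(len(u))]
    if n=="wrist":
        M=T@c["mount"]; return M[:3,3],u@M[:3,:3].T
    A=cv2.Rodrigues(c["rvec"])[0]; return -A.T@c["tvec"],u@A
def onz(n,uv,z,T=None):
    o,d=rays(n,uv,T); return o+d*((z-o[2])/d[:,2])[:,None]
def cloud(n,d,T=None):
    h,w=d.shape; g=np.mgrid[:h,:w][::-1].reshape(2,-1).T
    o,v=rays(n,g,T); P=o+v*d.reshape(-1,1); P[d.ravel()==0]=np.nan; return P.reshape(h,w,3)
def tcpT():
    s=r.state(); q=np.array(s["eef_rot"]); T=np.eye(4); T[:3,:3]=R.from_quat(q[[1,2,3,0]]).as_matrix(); T[:3,3]=s["tcp_pos"]; return T
E
python3 - <<'E'
from h import *
f=np.load("top0.npz"); p,d=f["p"],f["d"]; P=cloud("top",d)
hsv=cv2.cvtColor(p,cv2.COLOR_RGB2HSV)
m=((hsv[...,1]<40)&(hsv[...,2]>120)).astype(np.uint8)
def rect(m,z,name):
    n,l,s,c=cv2.connectedComponentsWithStats(m); return n,l,s,c
n,l,s,c=cv2.connectedComponentsWithStats(m)
for (u,v),nm in(((163,178),"tray"),((335,168),"panel"),((261,184),"dish")):
    k=l[v-3:v+4,u-3:u+4].max(); mm=l==k; zz=P[mm][:,2]
    print(nm,s[k],"z pct",np.nanpercentile(zz,[2,25,50,75,90,95,99]).round(4))
    ct=max(cv2.findContours(mm.astype(np.uint8),0,1)[0],key=cv2.contourArea)
    z=.074 if nm=="tray" else .045
    q=onz("top",ct.reshape(-1,2),z)[:,:2]; rr=cv2.minAreaRect((q*1000).astype(np.float32)); print(rr)
for nm,box in(("tray",(130,210,145,235)),("panel",(120,215,290,380)),("dish",(165,205,240,280)),("rack",(165,225,85,135)),("marker",(112,140,235,285))):
    a,b,e,g=box; Q=P[a:b,e:g].reshape(-1,3)
    print(nm,"zmax",np.nanpercentile(Q[:,2],[50,90,99]).round(3),"noise")
    lo={"tray":.064,"panel":.03,"dish":.03,"rack":.03,"marker":.006}[nm]; Q=Q[Q[:,2]>lo]
    if len(Q)>3: print(cv2.minAreaRect((Q[:,:2]*1000).astype(np.float32)))
cv2.imwrite("pics/c1.png",cv2.resize(p[125:225,150:400,::-1],None,fx=3,fy=3,interpolation=cv2.INTER_CUBIC))
print("cam",rays("top",[[0,0]])[0])
E
```

```text
tray [    0     0   512   277 93819] z pct [-5.257e-01 -4.900e-03  2.000e-04  3.900e-03  3.600e-02  4.650e-02
  1.138e-01]
((707.206787109375, 12.1025390625), (1883.1361083984375, 985.1117553710938), 88.51702880859375)
panel [    0     0   512   277 93819] z pct [-5.257e-01 -4.900e-03  2.000e-04  3.900e-03  3.600e-02  4.650e-02
  1.138e-01]
((717.48974609375, 12.17791748046875), (1919.3028564453125, 1004.0313720703125), 88.51702880859375)
dish [    0     0   512   277 93819] z pct [-5.257e-01 -4.900e-03  2.000e-04  3.900e-03  3.600e-02  4.650e-02
  1.138e-01]
((717.48974609375, 12.17791748046875), (1919.3028564453125, 1004.0313720703125), 88.51702880859375)
tray zmax [0.005 0.062 0.078] noise
((532.8687133789062, 227.50604248046875), (143.87838745117188, 185.29132080078125), 76.10982513427734)
panel zmax [0.043 0.049 0.053] noise
((557.5036010742188, -246.417724609375), (288.9480895996094, 225.5010223388672), 2.2216906547546387)
dish zmax [0.005 0.048 0.052] noise
((510.6956787109375, -5.766990661621094), (85.88441467285156, 91.17716979980469), 88.46829223632812)
rack zmax [0.004 0.054 0.066] noise
((484.1135559082031, 483.2068176269531), (124.47721099853516, 86.9641342163086), 26.054651260375977)
marker zmax [0.001 0.008 0.017] noise
((716.60791015625, -10.447151184082031), (155.27426147460938, 93.91484069824219), 86.6899185180664)
cam [0.17179031 0.00817986 1.58397981]
```

View pics/c1.png

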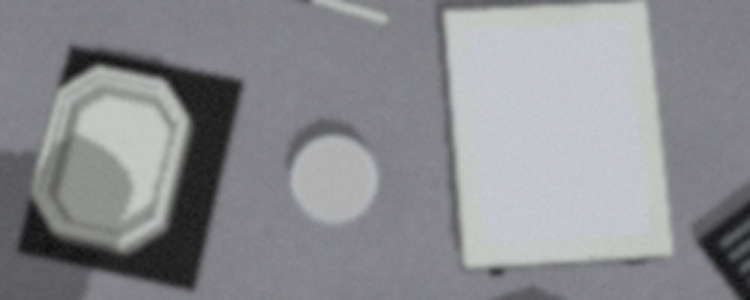

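The crop confirms it: a white nested stack on the black mat. Its rim measures 144 x 185 mm against 144 x 184 given, with the centre at (0.533, 0.228) and yaw about -13.9°. The panel centre is about (0.557, -0.246). Next I'll check reach for the four corners and go above the best one.

```bash
cat >> h.py <<'E'
TC=np.array([.533,.2275]); YAW=np.deg2rad(-13.9); RIM=.074; PAN=np.array([.5575,-.2464,.045])
SG=[(1,1),(-1,1),(-1,-1),(1,-1)]
def wxyz(M): return R.from_matrix(M).as_quat()[[3,0,1,2]]
def setup(i,flip,yaw=None,tc=None):
    yaw=YAW if yaw is None else yaw; tc=TC if tc is None else tc
    s=np.array(SG[i]); A=np.array([[np.cos(yaw),-np.sin(yaw)],[np.sin(yaw),np.cos(yaw)]])
    n=np.r_[A@(s/2**.5),0]; c=np.r_[tc+A@(s*[.0725,.0525]),RIM-.010]
    y=n*(-1 if flip else 1); z=np.array([0,0,-1.]); M=np.c_[np.cross(y,z),y,z]
    piv=np.r_[tc,RIM-.014]-n*.093
    return n,c,M,piv
def tilt(n,c,M,piv,th):
    Q=R.from_rotvec(np.cross(n,[0,0,1])*th).as_matrix(); return piv+Q@(c-piv),Q@M
def goal(i,flip,yaw):
    n,c,M,_=setup(i,flip,yaw,PAN[:2]); c[2]=PAN[2]+.1+.042-.010; return c,M
E
python3 - <<'E'
from h import *
for i in range(4):
  for f in(0,1):
    n,c,M,piv=setup(i,f); L=[(c+[0,0,.1],M),(c,M)]+[tilt(n,c,M,piv,t) for t in(.15,.3,.4)]
    js=[r.ik(p,wxyz(m)) for p,m in L]
    print(i,f,c.round(3),[None if j is None else np.round(j,2).tolist() for j in js[1::3]],[j is not None for j in js])
    for k in(0,30,60,-30,-60,90,-90):
        p,m=goal(i,f,YAW+np.deg2rad(k)); j=r.ik(p,wxyz(m))
        if j is not None: print("   goal",k,np.round(j,2).tolist())
E
```

```text
0 0 [0.616 0.261 0.064] [[0.3, 0.51, 1.49, -0.0, 1.14, -0.25], [0.22, 0.25, 1.81, 0.19, 0.71, -0.45]] [True, True, True, True, True]
   goal 0 [-0.42, 0.44, 1.32, -0.0, 1.38, -0.97]
   goal 30 [-0.39, 0.39, 1.41, -0.0, 1.35, -1.46]
   goal 60 [-0.39, 0.32, 1.52, -0.0, 1.31, -1.98]
   goal -30 [-0.48, 0.47, 1.26, -0.0, 1.4, -0.5]
   goal -60 [-0.55, 0.47, 1.26, -0.0, 1.4, -0.04]
   goal 90 [-0.43, 0.25, 1.61, -0.0, 1.28, -2.54]
   goal -90 [-0.61, 0.44, 1.31, -0.0, 1.38, 0.42]
0 1 [0.616 0.261 0.064] [None, [0.22, 0.25, 1.81, 0.19, 0.71, 2.69]] [False, False, False, False, True]
   goal 0 [-0.42, 0.44, 1.32, -0.0, 1.38, 2.17]
   goal 30 [-0.39, 0.39, 1.41, -0.0, 1.35, 1.69]
   goal 60 [-0.39, 0.32, 1.52, -0.0, 1.31, 1.16]
   goal -30 [-0.48, 0.47, 1.26, -0.0, 1.4, 2.64]
   goal 90 [-0.43, 0.25, 1.61, -0.0, 1.28, 0.6]
1 0 [0.475 0.296 0.064] [[0.43, 0.37, 1.75, -0.0, 1.03, -1.68], [0.14, 0.36, 1.65, 0.38, 1.32, -2.1]] [True, True, True, True, True]
   goal 0 [-0.47, 0.23, 1.65, -0.0, 1.27, -2.59]
   goal 60 [-0.64, 0.24, 1.63, -0.0, 1.27, 2.48]
   goal -30 [-0.41, 0.28, 1.58, -0.0, 1.2
[... 1635 characters left out ...]
1.26, -0.0, 1.41, -0.0]
   goal 60 [-0.44, 0.46, 1.29, -0.0, 1.39, -0.46]
   goal -30 [-0.63, 0.42, 1.35, -0.0, 1.37, 0.92]
   goal -60 [-0.67, 0.36, 1.45, -0.0, 1.33, 1.4]
   goal 90 [-0.4, 0.41, 1.37, -0.0, 1.36, -0.94]
   goal -90 [-0.68, 0.29, 1.55, -0.0, 1.3, 1.92]
3 1 [0.591 0.159 0.064] [[0.15, 0.44, 1.63, -0.0, 1.08, -1.96], [0.42, 0.37, 1.63, -0.44, 1.13, -1.5]] [True, True, True, True, True]
   goal 0 [-0.57, 0.47, 1.28, -0.0, 1.4, -2.69]
   goal 60 [-0.44, 0.46, 1.29, -0.0, 1.39, 2.68]
   goal -30 [-0.63, 0.42, 1.35, -0.0, 1.37, -2.22]
   goal -60 [-0.67, 0.36, 1.45, -0.0, 1.33, -1.74]
   goal 90 [-0.4, 0.41, 1.37, -0.0, 1.36, 2.2]
   goal -90 [-0.68, 0.29, 1.55, -0.0, 1.3, -1.22]
```

Run:
```python
from h import *
n,c,M,piv=setup(2,1)
r.move_pose(c+[0,0,.15],wxyz(M)); r.gripper_to(.45,60)
T=tcpT(); p,d=r.capture("wrist"); np.savez("w1.npz",p=p,d=d,T=T)
P=cloud("wrist",d,T); m=(P[...,2]>RIM-.005)&(P[...,2]<RIM+.006)
print("z rim",np.nanmedian(P[m][:,2]),m.sum(),r.state()["clock"],r.state()["force"])
# expected projections
def proj(X):
    k=r.camera_info("wrist"); C=np.linalg.inv(T@k["mount"]); return cv2.projectPoints(np.float64(X),cv2.Rodrigues(C[:3,:3])[0],C[:3,3],k["K"],k["dist"])[0].reshape(-1,2)
t=np.cross(n,[0,0,1]); b=np.r_[c[:2],RIM]
pts=proj([b,b+t*.023+n*.0045,b-t*.023+n*.0045,b-n*.0045]); print(pts)
im=p[:,:,::-1].copy()
for q in pts: cv2.circle(im,tuple(int(x) for x in q),3,(0,0,255),1)
for k in range(4):
    q=proj([np.r_[setup(k,1)[1][:2],RIM]])[0]; cv2.drawMarker(im,tuple(int(x) for x in q),(255,0,0))
cv2.imwrite("pics/w1.png",im)
```

```text
z rim 0.07465156046036642 4874 2.7417 [ 0.0630443  -0.19488541  0.21608003]
[[253.10422974 181.04216096]
 [248.39732064 157.78221272]
 [248.60146407 203.42823557]
 [257.70858947 181.04214325]]
```

View pics/w1.png

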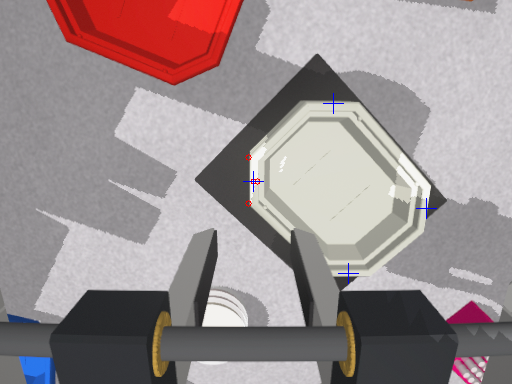

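The predicted rim corners (blue crosses) and the corner-2 edge at (248,157)-(248,203) sit on the real rim to about 2 px (1–2 mm). Rim height is 74.7 mm, as expected. Now I'll grip corner 2 and start the peel.

Run:
```python
from h import *
n,c,M,piv=setup(2,1)
print(r.move_l(c+[0,0,.03],.2), r.move_l(c,.05,force_limit=6)); s=r.state(); print(s["tcp_pos"]-c,s["force"])
r.gripper_to(0,60); s=r.state(); print("grip",s["grip_width"]*94,s["grasp_force"],s["force"],s["tcp_pos"]-c)
for th in(.03,.06,.09,.12,.14):
    p,m=tilt(n,c,M,piv,th); r.move_l(p,.04,rot=wxyz(m)); s=r.state(); print(th,s["force"].round(2) if hasattr(s["force"],"round") else s["force"],round(s["grip_width"]*94,1))
r.pause(.2)
for k in("side","wrist"):
    T=tcpT(); p,d=r.capture(k); np.savez(k+"2.npz",p=p,d=d,T=T)
    im=cv2.resize(p[200:310,140:290,::-1],None,fx=4,fy=4) if k=="side" else p[:,:,::-1]
    cv2.imwrite(f"pics/{k}2.png",im)
print(r.state()["clock"])
```

```text
False False
[ 1.03811228e-04  2.94893293e-05 -7.42276893e-05] [ 0.35019028  0.00380764 -0.42977338]
grip 8.404039720549749 60.00013589859009 [-0.40601724 -0.22152836  1.19694193] [1.33564732e-04 4.70570618e-05 1.14744054e-04]
0.03 [ 0.87  1.49 -1.18] 8.3
0.06 [ 0.76  0.71 -2.09] 8.1
0.09 [ 0.41 -0.44 -1.5 ] 8.3
0.12 [-0.17  0.46 -1.33] 8.2
0.14 [ 0.45 -0.44 -1.3 ] 8.4
6.5583
```

View pics/side2.png

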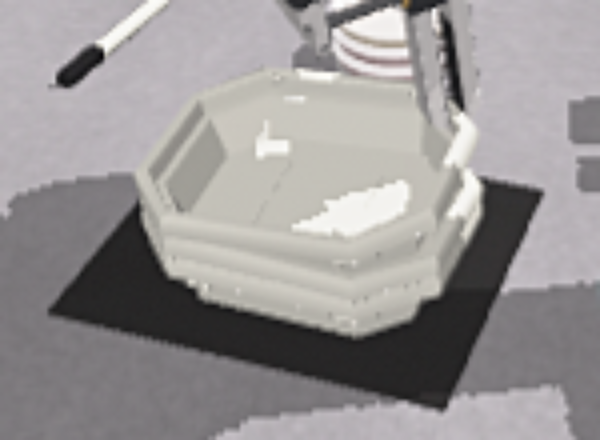

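The gripped corner (460,140) is raised, showing a wedge-shaped gap. The far corner (160,190) still rests in the stack, and the lower two trays are flat. I'll peel further, lift off, then check.

Run:
```python
from h import *
n,c,M,piv=setup(2,1)
for th in(.19,.24,.29,.34):
    p,m=tilt(n,c,M,piv,th); r.move_l(p,.06,rot=wxyz(m)); s=r.state(); print(th,np.round(s["force"],2),round(s["grip_width"]*94,1))
r.move_l(p+[0,0,.03],.1); r.move_l(p+[0,0,.09],.1); print(np.round(r.state()["force"],2))
p2=c+[0,0,.12]; r.move_l(p2,.1,rot=wxyz(M)); s=r.state(); print(np.round(s["force"],2),s["grip_width"]*94)
p,d=r.capture("side"); cv2.imwrite("pics/side3.png",cv2.resize(p[150:330,120:320,::-1],None,fx=3,fy=3)); print(r.state()["clock"])
```

```text
0.19 [ 0.9  -0.58 -0.91] 8.2
0.24 [ 0.63  0.48 -2.45] 8.6
0.29 [-0.04  0.12 -2.24] 8.0
0.34 [ 1.66  0.   -1.23] 8.2
[-0.1   0.06 -2.3 ]
[ 1.05  0.42 -0.89] 8.285174564948466
9.5167
```

View pics/side3.png

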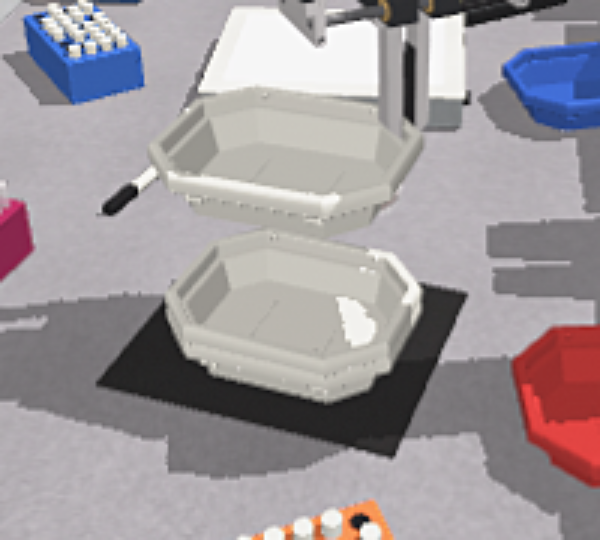

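The top tray hangs level in the gripper and the two lower trays are still nested on the mat. Next I'll carry it across and measure its tilt and position.

Run:
```python
from h import *
p,M=goal(2,1,YAW); q=p.copy()
cur=np.array(r.state()["tcp_pos"]); q[2]=cur[2]
r.move_l(q,.15); r.move_l(p,.05); r.pause(.5); s=r.state(); print(np.round(s["force"],2),s["grip_width"]*94,s["grasp_force"],s["tcp_pos"]-p)
for k in("top","side"):
    im,d=r.capture(k); P=cloud(k,d).reshape(-1,3)
    m=(P[:,2]>.172)&(P[:,2]<.20)&(np.hypot(*(P[:,:2]-PAN[:2]).T)<.12)&(np.linalg.norm(P[:,:2]-p[:2],axis=1)>.035)
    Q=P[m]; rc=cv2.minAreaRect((Q[:,:2]*1000).astype(np.float32)); co=np.linalg.lstsq(np.c_[Q[:,:2],np.ones(len(Q))],Q[:,2],rcond=None)[0]
    print(k,m.sum(),rc,"slope",co[:2],"z med",np.median(Q[:,2]))
    m=(np.hypot(*(P[:,:2]-TC).T)<.11)&(P[:,2]>.05); print("stack rim z",np.nanpercentile(P[m][:,2],[50,95]),cv2.minAreaRect((P[m][:,:2]*1000).astype(np.float32)))
    cv2.imwrite(f"pics/{k}4.png",im[:,:,::-1])
print(r.state()["clock"])
```

```text
[-0.55  0.36 -1.34] 8.111866863248062 60.07951855659485 [ 2.29227200e-05 -9.48435306e-06  7.82470920e-05]
top 457 ((556.735107421875, -242.2469482421875), (137.2095184326172, 185.4292449951172), 74.04556274414062) slope [-0.01543589  0.00657448] z med 0.1832360699690554
stack rim z [0.05927223 0.06584105] ((532.0084228515625, 227.2089080810547), (144.38038635253906, 185.30462646484375), 74.7413101196289)
side 544 ((554.9042358398438, -245.51333618164062), (150.48532104492188, 185.21315002441406), 76.12162017822266) slope [-0.01215983  0.00504871] z med 0.1806097006978912
stack rim z [0.05880219 0.06159499] ((529.8128662109375, 228.07308959960938), (146.9335479736328, 182.73944091796875), 74.52959442138672)
13.725
```

View pics/side4.png

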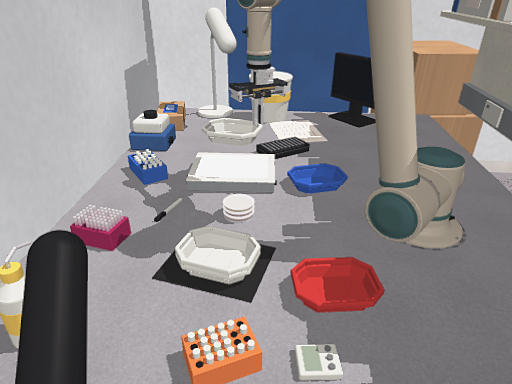

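View pics/top4.png

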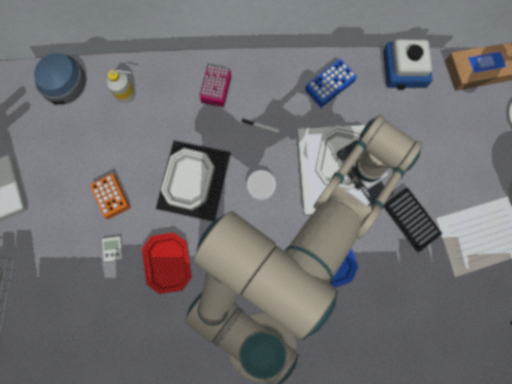

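The side view shows the tray at (232,130), floating over the light box. The top view shows it over the panel at (340,158), with the bystanders where they were. It measures within 5 mm of centre and within 0.02 rad of level, with its underside about 0.1 m above the panel. The remaining stack's rim is at 60 mm and hasn't moved.

```bash
python3 -c "
from rig import r
print(r.hand_in())"
```

```text
the job is handed in; nothing more can be done
None
```

The job is handed in: the top tray was peeled off by one corner and is held level over the panel, within about 5 mm of its centre and about 10 cm above it; the two lower trays stayed nested and the other things weren't touched, though the hand-in returned no verdict.

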